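# Fill the shaker's empty flask clamps and switch it on

## Robot

A 6-joint arm with a two-finger parallel gripper is mounted at the origin on the work surface. World frame = base frame: x ahead of the robot, y to its left, z up, the work surface at z = 0. Lengths are in m, angles in rad, forces in N, time in s.
With the tool pointing down it reaches from about 0.25 to 0.775 m from the base axis. Payload 4 kg.
Tool frame: the origin (TCP) lies on the centre line of the jaws, within the pads' length; the fingertips stand 25 mm ahead of it and the grasp point (between the pads) lies 6 mm ahead of it; z points along the fingers, y is the line along which they close (so a half turn about z gives the same grasp; the last joint's range is limited). The gripper opens to 94 mm and grips with 3 to 60 N. Pads are 16 mm wide; open, the fingers measure 119 mm over their backs; the gripper's body (75 mm by 177 mm) begins 78 mm behind the grasp point.
Start: joints at [-1.306, 0.087, 1.371, -0, 1.684, -0.103], TCP at [0.198, -0.513, 0.231] pointing down, gripper open.
Joint ranges: [-3.1, 3.1], [-0.76, 2.03], [0.27, 2.55], [-1.08, 4.22], [0.17, 2.65], [-2.57, 2.57]. Speed limits (rad/s): [2.79, 2.79, 3.14, 3.14, 3.14, 3.14].

## Interface

Orientations are given as [roll, pitch, yaw] about the fixed x, y, z axes, in that order (R = Rz(yaw) Ry(pitch) Rx(roll)).
In Python, from bench import robot, imaging gives the robot as it stands. The module is installed in compiled form; this text tells all that it offers.
- The arm moves only by the tool drive_tool, never from a script. Its argument "series" is a list of rows, each a list of 3 entries, a list of its own where there are three numbers: the finger opening in m, from 0 to 0.094, then the shift along the tool's x, y, z in m, then the turn, a rotation vector about the tool's x, y, z in rad. A call has 1 to 5 rows; each row is the pose to reach, as a shift and turn from the pose commanded when the call began, along the tool's axes at that moment; what a row does not reach only later rows make up. A row lasts 1/8 s, in which the tool goes at most 62.5 mm and 10.7 degrees, less where a joint would pass 70% of its speed; a pose out of reach is approached as far as the arm can. A call with a gripper value outside its range is refused whole. The fingers move at their own pace and stop on an object; the grip force is fixed at half the most. Time passes only in rows, so rows that repeat a pose let the fingers close. It gives the time, the measured TCP pose, the force, the opening and the grip force at its end, in the units of the state.
- robot.get_obs(): the state, without advancing time (a new reading comes with each control period).
- imaging.snapshot(name): name is "scene" or "top" or "wrist"; returns the picture (420x560x3 uint8, red, green, blue); there is no depth.
- imaging.get_calibration(name): a dict with "intrinsics" (3x3 intrinsics, pixels), "position" and "rotation" of the camera in the world. Camera axes: x right, y up, looking along -z (the intrinsics and any distortion apply to the point x, -y, -z); pixel columns grow to the right and rows downward; lengths in m; the calibration is good to about 2 mm. A picture is of the moment at which its call begins: read the wrist's pose just before it. get_calibration takes no time and is no camera call; for the wrist camera it gives the pose at the moment of the call.
- robot.close_job(): hands the job in; it is judged then, once.
The state is a dict: "time": time; "joint_positions": joint angles; "qvel": joint speeds; "joint_torque": joint torques, N m; "tool_pos": TCP position; "ee_rot": TCP orientation; "wrist_force": force on the tool from outside, world axes, zero at the start; "wrist_torque": the same for the moment, N m; "width": finger opening in m; "finger_force": force on a finger pad.
Only numpy, scipy, OpenCV 4.12 (cv2) and the standard library are available. Lean on these libraries where they do the work, as an engineer would, in place of code of your own. Each camera call takes 0.05 s, during which the arm holds its last target. There are 200 camera calls.

## Task

Some of the clamps on the orbital shaker are empty: take spare flasks from the tray and set one upright, all the way down, into every empty clamp, lowering it in rather than dropping it. Once the shaker is fully loaded, switch it on by pressing the dotted end of its red rocker fully down. Leave the flasks already in clamps, the flask left over and everything else where they stand.

Things in the scene. Friction and masses are not known exactly. Their poses are not given: they have to be found in the camera images.
- loaded1_mid (a point): Flask already standing in one of the shaker's clamps (which clamp differs each time): amber conical flask, blue screw cap, 92 mm tall, 90 g. Foot 52 mm across, cone to a 25 mm neck 58 mm up; cap 33 mm across, 70 to 92 mm above the foot: cap middle 35 mm above this point. This point: on the axis, half-way up, 46 mm above the underside; z is the flask's up.
- loaded2_mid (a point): Flask already standing in one of the shaker's clamps (which clamp differs each time): amber conical flask, blue screw cap, 92 mm tall, 90 g. Foot 52 mm across, cone to a 25 mm neck 58 mm up; cap 33 mm across, 70 to 92 mm above the foot: cap middle 35 mm above this point. This point: on the axis, half-way up, 46 mm above the underside; z is the flask's up.
- loaded3_mid (a point): Flask already standing in one of the shaker's clamps (which clamp differs each time): amber conical flask, blue screw cap, 92 mm tall, 90 g. Foot 52 mm across, cone to a 25 mm neck 58 mm up; cap 33 mm across, 70 to 92 mm above the foot: cap middle 35 mm above this point. This point: on the axis, half-way up, 46 mm above the underside; z is the flask's up.
- loaded4_mid (a point): Flask already standing in one of the shaker's clamps (which clamp differs each time): amber conical flask, blue screw cap, 92 mm tall, 90 g. Foot 52 mm across, cone to a 25 mm neck 58 mm up; cap 33 mm across, 70 to 92 mm above the foot: cap middle 35 mm above this point. This point: on the axis, half-way up, 46 mm above the underside; z is the flask's up.
- loaded5_mid (a point): Flask already standing in one of the shaker's clamps (which clamp differs each time): amber conical flask, blue screw cap, 92 mm tall, 90 g. Foot 52 mm across, cone to a 25 mm neck 58 mm up; cap 33 mm across, 70 to 92 mm above the foot: cap middle 35 mm above this point. This point: on the axis, half-way up, 46 mm above the underside; z is the flask's up.
- loaded6_mid (a point): Flask already standing in one of the shaker's clamps (which clamp differs each time): amber conical flask, blue screw cap, 92 mm tall, 90 g. Foot 52 mm across, cone to a 25 mm neck 58 mm up; cap 33 mm across, 70 to 92 mm above the foot: cap middle 35 mm above this point. This point: on the axis, half-way up, 46 mm above the underside; z is the flask's up.
- spare1_mid (a point): Spare flask standing free in the shallow metal tray: amber conical flask, blue screw cap, 92 mm tall, 90 g. Foot 52 mm across, cone to a 25 mm neck 58 mm up; cap 33 mm across, 70 to 92 mm above the foot: cap middle 35 mm above this point. This point: on the axis, half-way up, 46 mm above the underside; z is the flask's up.
- spare2_mid (a point): Spare flask standing free in the shallow metal tray: amber conical flask, blue screw cap, 92 mm tall, 90 g. Foot 52 mm across, cone to a 25 mm neck 58 mm up; cap 33 mm across, 70 to 92 mm above the foot: cap middle 35 mm above this point. This point: on the axis, half-way up, 46 mm above the underside; z is the flask's up.
- spare3_mid (a point): Spare flask standing free in the shallow metal tray: amber conical flask, blue screw cap, 92 mm tall, 90 g. Foot 52 mm across, cone to a 25 mm neck 58 mm up; cap 33 mm across, 70 to 92 mm above the foot: cap middle 35 mm above this point. This point: on the axis, half-way up, 46 mm above the underside; z is the flask's up.
- clamp1 (a point): Clamp 1 of 8: row nearer the console, place 1 of 4 counted along the shaker's y. Four stiff upright steel fingers at the diagonals round a flat steel disc; a round place 57 mm wide, fingers 30 mm tall, flared outward over the top 9 mm. This point: centre of the disc, where a flask's underside rests; z up. A seated flask's half-way point is 46 mm above it.
- clamp2 (a point): Clamp 2 of 8: row nearer the console, place 2 of 4 counted along the shaker's y. Four stiff upright steel fingers at the diagonals round a flat steel disc; a round place 57 mm wide, fingers 30 mm tall, flared outward over the top 9 mm. This point: centre of the disc, where a flask's underside rests; z up. A seated flask's half-way point is 46 mm above it.
- clamp3 (a point): Clamp 3 of 8: row nearer the console, place 3 of 4 counted along the shaker's y. Four stiff upright steel fingers at the diagonals round a flat steel disc; a round place 57 mm wide, fingers 30 mm tall, flared outward over the top 9 mm. This point: centre of the disc, where a flask's underside rests; z up. A seated flask's half-way point is 46 mm above it.
- clamp4 (a point): Clamp 4 of 8: row nearer the console, place 4 of 4 counted along the shaker's y. Four stiff upright steel fingers at the diagonals round a flat steel disc; a round place 57 mm wide, fingers 30 mm tall, flared outward over the top 9 mm. This point: centre of the disc, where a flask's underside rests; z up. A seated flask's half-way point is 46 mm above it.
- clamp5 (a point): Clamp 5 of 8: row farther from the console, place 1 of 4 counted along the shaker's y. Four stiff upright steel fingers at the diagonals round a flat steel disc; a round place 57 mm wide, fingers 30 mm tall, flared outward over the top 9 mm. This point: centre of the disc, where a flask's underside rests; z up. A seated flask's half-way point is 46 mm above it.
- clamp6 (a point): Clamp 6 of 8: row farther from the console, place 2 of 4 counted along the shaker's y. Four stiff upright steel fingers at the diagonals round a flat steel disc; a round place 57 mm wide, fingers 30 mm tall, flared outward over the top 9 mm. This point: centre of the disc, where a flask's underside rests; z up. A seated flask's half-way point is 46 mm above it.
- clamp7 (a point): Clamp 7 of 8: row farther from the console, place 3 of 4 counted along the shaker's y. Four stiff upright steel fingers at the diagonals round a flat steel disc; a round place 57 mm wide, fingers 30 mm tall, flared outward over the top 9 mm. This point: centre of the disc, where a flask's underside rests; z up. A seated flask's half-way point is 46 mm above it.
- clamp8 (a point): Clamp 8 of 8: row farther from the console, place 4 of 4 counted along the shaker's y. Four stiff upright steel fingers at the diagonals round a flat steel disc; a round place 57 mm wide, fingers 30 mm tall, flared outward over the top 9 mm. This point: centre of the disc, where a flask's underside rests; z up. A seated flask's half-way point is 46 mm above it.
- shaker: White bench-top orbital shaker, fixed, about 280 mm deep and 300 mm wide. Origin: on the table under the platform's centre; x from the console to the back, y to its left, z up. The platform, 80 mm above the table, carries 8 flask clamps in 2 rows of 4, all 68 mm apart. The sloped console with a red rocker is on the -x side, nearer the robot.
- switch (a joint): Red rocker switch, 40 x 26 mm, on the shaker's console. 0 = off: its end toward the platform stands up, 0.40 rad. Grows as that end is pressed down; 0.40 = on, at its stop, rocker level. Off reads 0 to 0.04. About 2 N at the dotted end; stays where it is left.
- switch_on_end (a point): Point on the upper face of the red rocker at its on end (the end toward the platform, marked by a white dot), 15 mm from the rocker's pivot; moves down about 6 mm when switched on. x points along the rocker away from the pivot, y to the shaker's left, z out of the face. The nearest flask caps are about 70 mm away, beyond it.
- tray: Shallow aluminium tray, fixed, 190 x 190 mm with walls 22 mm high and 4 mm thick, holding the three spare flasks and a clear bottle, all standing on its floor, 4 mm above the table. Origin: centre of its underside; x and y along its sides, z up.
- bottle_mid (a point): Clear glass reagent bottle with a blue cap, 56 mm across, 100 mm tall, standing in the tray among the spares; not a flask, stays there. This point: its centre, half-way up.
- media_bottle_mid (a point): Clear glass bottle with a green cap, 70 mm across, 135 mm tall, standing at the back of the table; bystander. This point: its centre, half-way up.
- timer_mid (a point): Small white bench timer, 64 x 70 x 19 mm, lying on the table beside the tray; bystander. This point: its centre, 8 mm above its underside.
There are look-alikes about, which are no part of the job. What is shaped like the part that bears spare3_mid but pink or turquoise is not meant.

How it is judged:
On the way, in this order (a step that is already met when the one before it is completed fails the run):
1. two spares stand upright and fully down in the two clamps that were empty, let go, so that all eight clamps are full; the third spare is still in the tray (((x of spare1_mid in the frame of shaker between -0.041 and 0.041 m and y of spare1_mid in the frame of shaker between -0.109 and 0.109 m and z of each of spare1_mid, spare2_mid in the frame of shaker below 0.13 m and angle between each of spare1_mid, spare2_mid, spare3_mid's own z axis and vertical below 0.09 rad and x of spare2_mid in the frame of shaker between -0.041 and 0.041 m and y of spare2_mid in the frame of shaker between -0.109 and 0.109 m and distance of spare3_mid from where it was at the start of the episode below 0.03 m) or (x of spare2_mid in the frame of shaker between -0.041 and 0.041 m and y of spare2_mid in the frame of shaker between -0.109 and 0.109 m and z of each of spare2_mid, spare3_mid in the frame of shaker below 0.13 m and angle between each of spare2_mid, spare3_mid, spare1_mid's own z axis and vertical below 0.09 rad and x of spare3_mid in the frame of shaker between -0.041 and 0.041 m and y of spare3_mid in the frame of shaker between -0.109 and 0.109 m and distance of spare1_mid from where it was at the start of the episode below 0.03 m) or (x of spare3_mid in the frame of shaker between -0.041 and 0.041 m and y of spare3_mid in the frame of shaker between -0.109 and 0.109 m and z of each of spare3_mid, spare1_mid in the frame of shaker below 0.13 m and angle between each of spare3_mid, spare1_mid, spare2_mid's own z axis and vertical below 0.09 rad and x of spare1_mid in the frame of shaker between -0.041 and 0.041 m and y of spare1_mid in the frame of shaker between -0.109 and 0.109 m and distance of spare2_mid from where it was at the start of the episode below 0.03 m)) and contact force between the fingers and spare1 below 0.05 N and contact force between the fingers and spare2 below 0.05 N and contact force between the fingers and spare3 below 0.05 N and distance of each of loaded1_mid, loaded2_mid, loaded3_mid, loaded4_mid, loaded5_mid, loaded6_mid from where it was at the start of the episode below 0.008 m), for 0.3 s.
2. the red rocker switch is pressed over to on (value of joint switch above 0.34 rad), for 0.1 s.
At the end, for the whole second after the job is handed in: Two spares stand in the two clamps that were empty, down on the disc (4 mm), leaning under 0.09 rad, let go, at rest; the six others within 8 mm of where they stood; the third spare upright within 30 mm of its start, as are both bottles and the timer; rocker above 0.34 rad (on) (all of step 1 and value of joint switch above 0.34 rad and linear speed of each of spare1, spare2, spare3 below 0.03 m/s and distance of each of bottle_mid, media_bottle_mid, timer_mid from where it was at the start of the episode below 0.03 m); the robot touches nothing.
It fails at once if a flask that was already in a clamp is pulled out or shoved about (its centre moves more than 15 mm) (distance of any of loaded1_mid, loaded2_mid, loaded3_mid, loaded4_mid, loaded5_mid, loaded6_mid from where it was at the start of the episode above 0.015 m).
It fails at once if a flask is tipped by more than 0.6 rad (angle between any of loaded1_mid, loaded2_mid, loaded3_mid, loaded4_mid, loaded5_mid, loaded6_mid, spare1_mid, spare2_mid, spare3_mid's own z axis and vertical above 0.6 rad).
It fails at once if a spare flask is dropped into a clamp: the fingers no longer touch it and it falls while still more than 20 mm above its seat ((height (world z) of spare1_mid above 0.146 m and contact force between the fingers and spare1 below 0.02 N and linear speed of spare1 above 0.1 m/s) or (height (world z) of spare2_mid above 0.146 m and contact force between the fingers and spare2 below 0.02 N and linear speed of spare2 above 0.1 m/s) or (height (world z) of spare3_mid above 0.146 m and contact force between the fingers and spare3 below 0.02 N and linear speed of spare3 above 0.1 m/s)).
It fails at once if the clear bottle, the green-capped bottle or the timer is moved by more than 50 mm (distance of any of bottle_mid, media_bottle_mid, timer_mid from where it was at the start of the episode above 0.05 m).
It also fails if it takes over 61 s, if anything falls off the work surface, if the arm or the gripper's body presses on something with over 40 N, if the wrist force passes 120 N, or if a joint passes its speed limit or range.

## Working session

There is one attempt and no reset: what is moved stays moved. The work goes in short steps, Python scripts to look and compute and a tool call to move; the robot and the scene stay as the last step left them, time stands still between calls to the robot, and variables do not carry over. Pictures are saved under pics/ and viewed, at most 10 in all, crops included, and the job is handed in when it is done.

Besides the shell and the picture viewer there is one more tool, called after "Request:" as name(argument=value, ...) on one line, values as JSON. drive_tool: Moves the arm, as the interface text tells. Its arguments: {"type":"object","properties":{"series":{"type":"array"}},"required":["series"]}

```bash
mkdir -p pics
cat > h.py <<'E'
import numpy as np,cv2
from bench import robot,imaging
def snap(n,f):
    c=imaging.get_calibration(n); im=imaging.snapshot(n); cv2.imwrite('pics/'+f,im[:,:,::-1]); return im,c
def ray(c,u,v):
    K=np.array(c['intrinsics']);p=np.linalg.solve(K,[u,v,1.]);d=np.array(c['rotation'])@(p*[1,-1,-1]);return np.array(c['position']),d
def onz(c,u,v,z):
    o,d=ray(c,u,v);return o+d*(z-o[2])/d[2]
def proj(c,P):
    q=np.array(c['rotation']).T@(np.array(P)-c['position']);q=np.array(c['intrinsics'])@(q*[1,-1,-1]);return q[:2]/q[2]
E
python3 - <<'E'
from h import *
for n in ('top','scene'):
    im,c=snap(n,n+'0.png');print(n,c)
    hsv=cv2.cvtColor(im,cv2.COLOR_RGB2HSV)
    m=cv2.inRange(hsv,(100,110,50),(125,255,255))
    k,l,s,ce=cv2.connectedComponentsWithStats(m)
    for i in range(1,k):
        if s[i,4]>60: print(s[i],ce[i].round(1),onz(c,*ce[i],.172 if 0 else .085).round(3),onz(c,*ce[i],.161).round(3))
print({k:v for k,v in robot.get_obs().items()})
E
```

```text
top {'intrinsics': array([[533.55239646,   0.        , 266.89186806],
       [  0.        , 533.55239646, 203.62593018],
       [  0.        ,   0.        ,   1.        ]]), 'position': array([ 0.40677404, -0.10951134,  1.33631771]), 'rotation': array([ 0.14302759,  0.00262956, -1.56070987])}Traceback (most recent call last):
  File "<stdin>", line 8, in <module>
  File "h.py", line 8, in onz
    o,d=ray(c,u,v);return o+d*(z-o[2])/d[2]
                                       ~^^^
IndexError: invalid index to scalar variable.
```

View pics/top0.png

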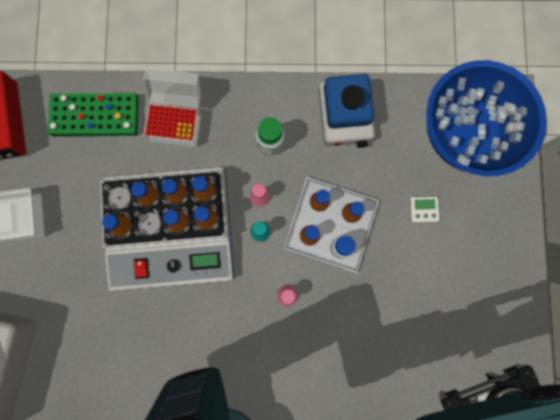

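The top view shows empty clamps at (120,195) and (149,222). The amber, blue-capped spares are at (319,198), (354,209) and (311,234). The clear bottle is at (345,245), and the pink and turquoise flasks are decoys outside the tray. The rocker is at (141,268).

```bash
sed -i "s/^import numpy.*/&\nfrom scipy.spatial.transform import Rotation as Ro/; s/c=imaging.get_calibration(n);/c=imaging.get_calibration(n); c['rotation']=Ro.from_euler('xyz',c['rotation']).as_matrix();/" h.py
python3 - <<'E'
from h import *
for n in ('top','scene'):
    im,c=snap(n,n+'0.png');print(n,c['position'])
    hsv=cv2.cvtColor(im,cv2.COLOR_RGB2HSV)
    m=cv2.inRange(hsv,(100,130,50),(125,255,255))
    k,l,s,ce=cv2.connectedComponentsWithStats(m)
    for i in range(1,k):
        if 40<s[i,4]<900: print(s[i],ce[i].round(1),onz(c,*ce[i],.088).round(3),onz(c,*ce[i],.164).round(3))
    if n=='top':
        m=cv2.inRange(hsv,(0,180,120),(6,255,255));k,l,s,ce=cv2.connectedComponentsWithStats(m)
        for i in range(1,k):
            if 40<s[i,4]<900: print('red',s[i],ce[i].round(1),onz(c,*ce[i],.06).round(3))
        for u,v in ((120,195),(149,222)):print(onz(c,u,v,.08))
        cv2.imwrite('pics/crop.png',cv2.resize(im[165:290,95:385,::-1],None,fx=2.7,fy=2.7,interpolation=cv2.INTER_CUBIC))
o=robot.get_obs();print(o['tool_pos'],o['ee_rot'],o['width'],o['time'])
E
```

```text
top [ 0.40677404 -0.10951134  1.33631771]
[191 176  16  15 189] [199.1 183.2] [0.634 0.057 0.088] [0.62  0.047 0.164]
[161 178  16  16 204] [168.7 185.9] [0.627 0.129 0.088] [0.613 0.115 0.164]
[130 181  17  16 215] [138.  188.7] [0.619 0.202 0.088] [0.606 0.183 0.164]
[316 190  13  13 138] [322.2 196.2] [ 0.606 -0.235  0.088] [ 0.593 -0.227  0.164]
[350 202  14  13 143] [356.7 208.2] [ 0.578 -0.316  0.088] [ 0.567 -0.304  0.164]
[193 206  16  15 186] [200.9 213.2] [0.562 0.051 0.088] [0.553 0.041 0.164]
[162 209  17  16 197] [170.4 216.5] [0.554 0.123 0.088] [0.545 0.109 0.164]
[103 214  15  16 189] [109.9 221.4] [0.541 0.265 0.088] [0.532 0.242 0.164]
[306 226  13  13 142] [312.  232.1] [ 0.52  -0.211  0.088] [ 0.513 -0.205  0.164]
[336 236  19  19 291] [345.1 245.1] [ 0.49  -0.288  0.088] [ 0.485 -0.277  0.164]
red [  0  72  11  77 481] [  3.2 119.2] [0.795 0.551 0.06 ]
red [135 261  12  16 136] [140.4 269.3] [0.43  0.195 0.06 ]
[0.60504766 0.24632901 0.08      ]
[0.54097787 0.17439661 0.08      ]
scene [ 1.24031791 -0.41508002  0.94420827]
[112  30  29  16 304] [125.9  37.5] [-0.
[... 472 characters left out ...]
.085 0.088] [0.552 0.041 0.164]
[380 167  13  12 125] [386.  172.6] [0.545 0.239 0.088] [0.607 0.181 0.164]
[361 175  12  12 122] [366.3 180.8] [0.553 0.166 0.088] [0.614 0.114 0.164]
[339 183  14  13 135] [345.5 189.1] [0.559 0.091 0.088] [0.62  0.046 0.164]
[206 201  17  18 238] [213.7 209.2] [ 0.487 -0.287  0.088] [ 0.554 -0.298  0.164]
[239 204  11  12 111] [243.9 209.5] [ 0.52  -0.21   0.088] [ 0.584 -0.228  0.164]
[240 229  12  13 124] [245.8 234.7] [ 0.605 -0.235  0.088] [ 0.662 -0.251  0.164]
[208 230  12  14 129] [213.3 236.2] [ 0.577 -0.315  0.088] [ 0.636 -0.324  0.164]
[ 0.19765494 -0.51286703  0.22960238] [-3.13994175e+00 -1.63021988e-04  3.67801380e-01] 0.09390329656607849 0.15
```

View pics/crop.png

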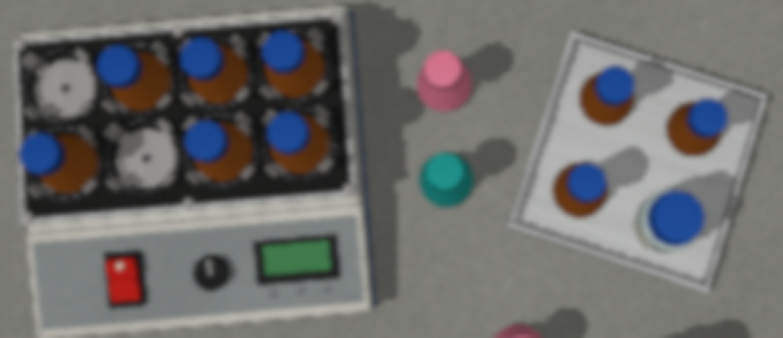

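View pics/scene0.png

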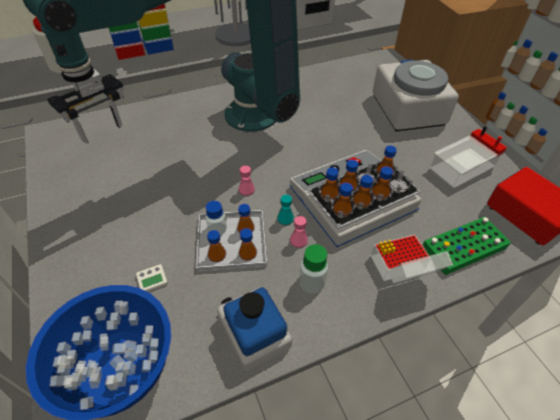

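Both views agree to about 1–2 mm. Spares A (319,198), B (354,209) and C (311,234) are amber cones with blue caps inside the tray, so they fit. The larger clear object at (345,245) is the bottle. I'll use A and B and leave C. Next I fit the clamp grid and work out the first move.

```bash
cat >> h.py <<'E'
def to(x,y,z,yaw=None):
    o=robot.get_obs();R=Ro.from_euler('xyz',o['ee_rot'])
    d=R.inv().apply(np.array([x,y,z])-o['tool_pos']); 
    t=(R.inv()*Ro.from_euler('xyz',[np.pi,0,o['ee_rot'][2] if yaw is None else yaw])).as_rotvec()
    print('t',o['time'],'pos',o['tool_pos'].round(4),'rpy',o['ee_rot'].round(4),'w',o['width'],'F',o['wrist_force'].round(1)); print('shift',d.round(4),'turn',t.round(3))
E
python3 - <<'E'
from h import *
P=np.array([(.620,.0465),(.6135,.1145),(.6065,.182),(.5525,.041),(.545,.1085),(.5325,.242)])
G=np.array([(.034,-.102),(.034,-.034),(.034,.034),(-.034,-.102),(-.034,-.034),(-.034,.102)])
r,_=Ro.align_vectors(np.c_[P-P.mean(0),0*P[:,0]],np.c_[G-G.mean(0),0*P[:,0]])
R=r.as_matrix()[:2,:2];t=P.mean(0)-R@G.mean(0)
print('yaw',r.as_rotvec()[2],'t',t,'res',(P-G@R.T-t).round(4).tolist())
for g in ((.034,.102),(-.034,.034)):print(R@g+t)
to(.6055,-.235,.2,.884)
E
```

```text
yaw 0.09785959150045444 t [0.57611872 0.14497489] res [[0.0001, -0.0003], [0.0002, 0.0], [-0.0001, -0.0001], [0.0003, 0.0009], [-0.0006, 0.0007], [0.0002, -0.0012]]
[0.5999903  0.24980879]
[0.53895947 0.1754903 ]
t 0.15 pos [ 0.1977 -0.5129  0.2296] rpy [-3.1399e+00 -2.0000e-04  3.6780e-01] w 0.09390329656607849 F [-0.4 -0.8 -0.4]
shift [ 0.4805 -0.1126  0.0299] turn [-0.002 -0.001 -0.516]
```

Grid residuals are about 1 mm. The empty clamps are at (0.600, 0.250) and (0.539, 0.1755).

Request:
drive_tool(series=[[0.06,[0.48,-0.1126,0.03],[0,0,-0.516]],[0.06,[0.48,-0.1126,0.03],[0,0,-0.516]],[0.06,[0.48,-0.1126,0.03],[0,0,-0.516]],[0.06,[0.48,-0.1126,0.03],[0,0,-0.516]],[0.06,[0.48,-0.1126,0.03],[0,0,-0.516]]])

```text
time: 0.78
tool_pos: [0.4568, -0.3362, 0.2111]
ee_rot: [-3.141, 0.0, 0.884]
wrist_force: [1.1, -0.6, 0.2]
width: 0.0603
finger_force: 0.0
```

```bash
python3 -c "
from h import *
to(.6055,-.235,.2,.884)"
```

```text
t 0.775 pos [ 0.4568 -0.3362  0.2111] rpy [-3.1414e+00  2.0000e-04  8.8370e-01] w 0.060283102291715976 F [ 1.1 -0.6  0.2]
shift [0.1725 0.0508 0.011 ] turn [-0.  0. -0.]
```

Request:
drive_tool(series=[[0.06,[0.1725,0.0508,0.011],[0,0,0]],[0.06,[0.1725,0.0508,0.011],[0,0,0]],[0.06,[0.1725,0.0508,0.011],[0,0,0]],[0.06,[0.1725,0.0508,0.011],[0,0,0]],[0.06,[0.1725,0.0508,0.011],[0,0,0]]])

```text
time: 1.4
tool_pos: [0.6037, -0.2366, 0.1999]
ee_rot: [-3.14, 0.001, 0.884]
wrist_force: [-0.1, -1.0, 0.0]
width: 0.0602
finger_force: 0.0
```

Run:
```python
from h import *
to(.6055,-.235,.091,.884)
im,c=snap('wrist','w1.png')
hsv=cv2.cvtColor(im,cv2.COLOR_RGB2HSV)
m=cv2.inRange(hsv,(100,130,50),(125,255,255))
k,l,s,ce=cv2.connectedComponentsWithStats(m)
for i in range(1,k):
    if s[i,4]>400: print(s[i],ce[i].round(1),onz(c,*ce[i],.09).round(3))
```

```text
t 1.4 pos [ 0.6037 -0.2366  0.1999] rpy [-3.1404e+00  1.2000e-03  8.8400e-01] w 0.06018815053114275 F [-0.1 -1.   0. ]
shift [0.0025 0.0005 0.1089] turn [-0.001  0.001 -0.   ]
[ 30   0 108 138 414] [82.  68.8] [ 0.559 -0.049  0.09 ]
[  449     0   111   188 12175] [520.3  98.1] [ 0.811 -0.284  0.09 ]
[ 262  194   37   36 1018] [279.7 211.7] [ 0.604 -0.236  0.09 ]
[172 231  36  35 907] [188.4 248.6] [ 0.517 -0.21   0.09 ]
[294 271  35  38 910] [310.1 291.6] [ 0.575 -0.316  0.09 ]
[506 282  47  52 498] [518.5 310. ] [ 0.72 -0.46  0.09]
[ 211  293   38   42 1131] [230.7 316.2] [ 0.498 -0.288  0.09 ]
```

View pics/w1.png

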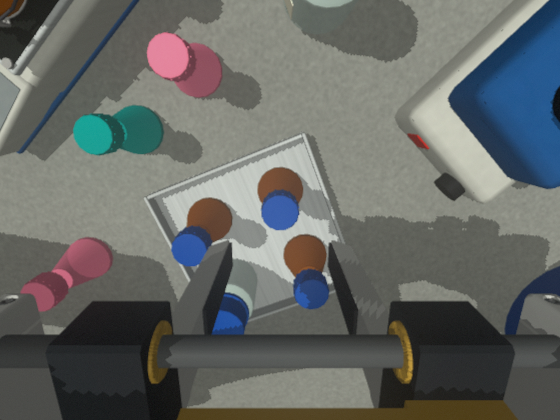

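In the wrist view spare A is dead ahead, cap at (280,212), measured (0.604, -0.236). Going straight down.

Request:
drive_tool(series=[[0.06,[0,0,0.05],[0,0,0]],[0.06,[0,0,0.09],[0,0,0]],[0.06,[0,0,0.109],[0,0,0]],[0.06,[0,0,0.109],[0,0,0]],[0.06,[0,0,0.109],[0,0,0]]])

```text
time: 2.08
tool_pos: [0.6051, -0.2375, 0.094]
ee_rot: [3.138, -0.001, 0.883]
wrist_force: [-0.0, 0.0, -0.1]
width: 0.0604
finger_force: 0.0
```

Request:
drive_tool(series=[[0.025,[0,0,0],[0,0,0]],[0.025,[0,0,0],[0,0,0]],[0.025,[0,0,0],[0,0,0]],[0.025,[0,0,0],[0,0,0]],[0.025,[0,0,0],[0,0,0]]])

```text
time: 2.7
tool_pos: [0.6044, -0.2364, 0.0921]
ee_rot: [3.141, -0.0, 0.884]
wrist_force: [-0.2, 0.2, 2.6]
width: 0.0326
finger_force: 30.0
```

Request:
drive_tool(series=[[0.025,[0,0,-0.02],[0,0,0]],[0.025,[0,0,-0.06],[0,0,0]],[0.025,[0,0,-0.11],[0,0,0]],[0.025,[0,0,-0.16],[0,0,0]],[0.025,[0,0,-0.21],[0,0,0]]])

```text
time: 3.32
tool_pos: [0.6039, -0.2363, 0.3043]
ee_rot: [3.14, -0.0, 0.884]
wrist_force: [0.5, -0.7, -0.2]
width: 0.0325
finger_force: 30.0
```

```bash
python3 -c "
from h import *
to(.6,.25,.30,.884)"
```

```text
t 3.325 pos [ 0.6039 -0.2363  0.3043] rpy [ 3.1404e+00 -2.0000e-04  8.8380e-01] w 0.032476641827334694 F [ 0.5 -0.7 -0.2]
shift [ 0.3735 -0.3114  0.004 ] turn [ 0.001 -0.    -0.   ]
```

Request:
drive_tool(series=[[0.025,[0.025,-0.021,0.0],[0,0,0]],[0.025,[0.06,-0.05,0.0],[0,0,0]],[0.025,[0.1,-0.083,0.0],[0,0,0]],[0.025,[0.14,-0.117,0.0],[0,0,0]],[0.025,[0.18,-0.15,0.0],[0,0,0]]])

```text
time: 3.95
tool_pos: [0.602, -0.0005, 0.3027]
ee_rot: [3.141, -0.001, 0.884]
wrist_force: [-0.0, -0.6, -0.9]
width: 0.0328
finger_force: 30.0
```

Request:
drive_tool(series=[[0.025,[0.04,-0.033,0.0],[0,0,0]],[0.025,[0.08,-0.066,0.0],[0,0,0]],[0.025,[0.12,-0.1,0.0],[0,0,0]],[0.025,[0.16,-0.133,0.0],[0,0,0]],[0.025,[0.18,-0.15,0.0],[0,0,0]]])

```text
time: 4.58
tool_pos: [0.5999, 0.235, 0.3023]
ee_rot: [-3.142, -0.001, 0.887]
wrist_force: [0.3, -0.3, -0.3]
width: 0.0327
finger_force: 30.0
```

```bash
python3 -c "
from h import *
to(.6,.25,.30,.884)"
```

```text
t 4.575 pos [0.5999 0.235  0.3023] rpy [-3.1415e+00 -6.0000e-04  8.8660e-01] w 0.03268842166101776 F [ 0.3 -0.3 -0.3]
shift [ 0.0117 -0.0094  0.0023] turn [-0.    -0.001  0.003]
```

Request:
drive_tool(series=[[0.025,[0.011,-0.01,0.0],[0,0,0]],[0.025,[0.011,-0.01,0.0],[0,0,0]],[0.025,[0.011,-0.01,0.0],[0,0,0]],[0.025,[0.011,-0.01,0.05],[0,0,0]],[0.025,[0.011,-0.01,0.05],[0,0,0]]])

```text
time: 5.2
tool_pos: [0.5972, 0.2447, 0.245]
ee_rot: [-3.135, 0.011, 0.882]
wrist_force: [-1.1, -0.1, -1.4]
width: 0.0327
finger_force: 30.0
```

Run:
```python
from h import *
to(.6,.25,.17,.884)
im,c=snap('top','t1.png')
im2,c2=snap('scene','s1.png')
a=im[130:270,60:260];b=im2[90:230,290:490]
cv2.imwrite('pics/m1.png',cv2.resize(np.hstack([a,b])[:,:,::-1],(800,280),interpolation=cv2.INTER_CUBIC))
to(.6,.25,.17,.884)
```

```text
t 5.2 pos [0.5972 0.2447 0.245 ] rpy [-3.1347  0.0114  0.8818] w 0.03267749910325873 F [-1.1 -0.1 -1.4]
shift [ 0.0067 -0.0007  0.0749] turn [-0.007  0.011 -0.002]
t 5.3 pos [0.6001 0.246  0.252 ] rpy [3.1416e+00 4.0000e-04 8.8240e-01] w 0.03267700286804223 F [-0.1 -0.5  0.5]
shift [ 0.003  -0.0026  0.082 ] turn [ 0.     0.    -0.002]
```

View pics/m1.png

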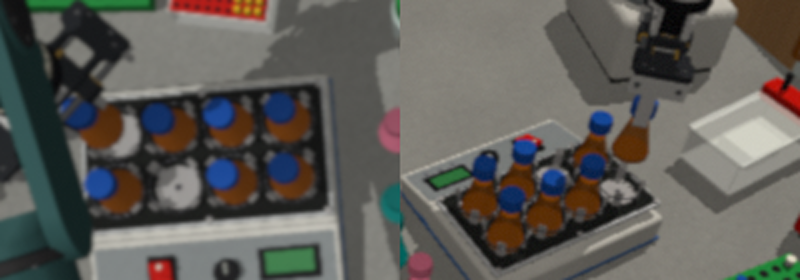

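The flask hangs upright above the far empty clamp (scene crop, about (630,140)). I'll trim by 3 mm, settle, then lower slowly.

Request:
drive_tool(series=[[0.025,[0.003,-0.0026,0.01],[0,0,0]],[0.025,[0.003,-0.0026,0.02],[0,0,0]],[0.025,[0.003,-0.0026,0.03],[0,0,0]],[0.025,[0.003,-0.0026,0.03],[0,0,0]],[0.025,[0.003,-0.0026,0.03],[0,0,0]]])

```text
time: 5.92
tool_pos: [0.5998, 0.251, 0.2215]
ee_rot: [3.141, 0.0, 0.884]
wrist_force: [0.4, 0.3, -0.0]
width: 0.0324
finger_force: 30.0
```

```bash
python3 -c "
from h import *
to(.6,.25,.168,.884)"
```

```text
t 5.925 pos [0.5998 0.251  0.2215] rpy [3.1415 0.     0.8838] w 0.032379147834720096 F [ 0.4  0.3 -0. ]
shift [-0.0006  0.0008  0.0535] turn [ 0.  0. -0.]
```

Request:
drive_tool(series=[[0.025,[0,0.001,0.008],[0,0,0]],[0.025,[0,0.001,0.018],[0,0,0]],[0.025,[0,0.001,0.028],[0,0,0]],[0.025,[0,0.001,0.036],[0,0,0]],[0.025,[0,0.001,0.036],[0,0,0]]])

```text
time: 6.55
tool_pos: [0.5999, 0.2502, 0.184]
ee_rot: [-3.14, 0.002, 0.884]
wrist_force: [-0.7, -0.4, 0.0]
width: 0.0327
finger_force: 30.0
```

Request:
drive_tool(series=[[0.025,[0,0,0.006],[0,0,0]],[0.025,[0,0,0.011],[0,0,0]],[0.025,[0,0,0.015],[0,0,0]],[0.025,[0,0,0.017],[0,0,0]],[0.025,[0,0,0.017],[0,0,0]]])

```text
time: 7.18
tool_pos: [0.6004, 0.2504, 0.1683]
ee_rot: [-3.141, 0.0, 0.884]
wrist_force: [-0.7, -0.7, -1.0]
width: 0.0326
finger_force: 30.0
```

Request:
drive_tool(series=[[0.025,[0,0,0.001],[0,0,0]],[0.025,[0,0,0.002],[0,0,0]],[0.025,[0,0,0.002],[0,0,0]],[0.025,[0,0,0.002],[0,0,0]],[0.025,[0,0,0.002],[0,0,0]]])

```text
time: 7.8
tool_pos: [0.6005, 0.2505, 0.1682]
ee_rot: [3.141, -0.001, 0.884]
wrist_force: [-4.3, -1.6, 5.4]
width: 0.0324
finger_force: 30.0
```

Contact (5.4 N) at the expected height, so it is seated. Release and rise.

Request:
drive_tool(series=[[0.05,[0,0,0],[0,0,0]],[0.05,[0,0,0],[0,0,0]],[0.05,[0,0,0],[0,0,0]],[0.05,[0,0,-0.02],[0,0,0]],[0.05,[0,0,-0.06],[0,0,0]]])

```text
time: 8.43
tool_pos: [0.5995, 0.2501, 0.224]
ee_rot: [-3.138, 0.005, 0.884]
wrist_force: [0.1, 0.1, 0.5]
width: 0.0503
finger_force: 0.0
```

Request:
drive_tool(series=[[0.05,[0,0,-0.04],[0,0,0]],[0.05,[-0.05,0.04,-0.06],[0,0,0]],[0.06,[-0.1,0.08,-0.06],[0,0,0]],[0.06,[-0.15,0.12,-0.06],[0,0,0]],[0.06,[-0.2,0.16,-0.06],[0,0,0]]])

```text
time: 9.05
tool_pos: [0.5974, 0.0015, 0.2865]
ee_rot: [3.141, -0.0, 0.884]
wrist_force: [0.5, -0.4, -0.6]
width: 0.0601
finger_force: 0.0
```

```bash
python3 -c "
from h import *
to(.577,-.3157,.2,.884)"
```

```text
t 9.05 pos [0.5974 0.0015 0.2865] rpy [ 3.1409e+00 -4.0000e-04  8.8420e-01] w 0.0601082589254997 F [ 0.5 -0.4 -0.6]
shift [-0.2583  0.1852  0.0865] turn [ 0.001 -0.     0.   ]
```

Request:
drive_tool(series=[[0.06,[-0.04,0.03,0],[0,0,0]],[0.06,[-0.09,0.065,0.02],[0,0,0]],[0.06,[-0.14,0.1,0.04],[0,0,0]],[0.06,[-0.19,0.136,0.06],[0,0,0]],[0.06,[-0.235,0.17,0.0865],[0,0,0]]])

```text
time: 9.68
tool_pos: [0.5801, -0.2835, 0.2023]
ee_rot: [3.139, -0.001, 0.883]
wrist_force: [0.3, 0.1, -0.3]
width: 0.06
finger_force: 0.0
```

Request:
drive_tool(series=[[0.06,[-0.023,0.015,0],[0,0,0]],[0.06,[-0.023,0.015,0],[0,0,0]],[0.06,[-0.023,0.015,0],[0,0,0]],[0.06,[-0.023,0.015,0],[0,0,0]],[0.06,[-0.023,0.015,0],[0,0,0]]])

```text
time: 10.3
tool_pos: [0.5776, -0.3074, 0.203]
ee_rot: [3.14, -0.0, 0.886]
wrist_force: [0.0, -0.2, 0.3]
width: 0.0595
finger_force: 0.0
```

Run:
```python
from h import *
to(.577,-.3157,.092,.884)
im,c=snap('top','t2.png')
im2,c2=snap('scene','s2.png')
a=im[130:270,60:260];b=im2[90:230,290:490]
cv2.imwrite('pics/m2.png',cv2.resize(np.hstack([a,b])[:,:,::-1],(800,280),interpolation=cv2.INTER_CUBIC))
for im,c in ((im,c),(im2,c2)):
    hsv=cv2.cvtColor(im,cv2.COLOR_RGB2HSV)
    m=cv2.inRange(hsv,(100,130,50),(125,255,255))
    k,l,s,ce=cv2.connectedComponentsWithStats(m)
    for i in range(1,k):
        if 90<s[i,4]<300: print(s[i,4],ce[i].round(1),onz(c,*ce[i],.088).round(3),onz(c,*ce[i],.164).round(3))
```

```text
t 10.3 pos [ 0.5776 -0.3074  0.203 ] rpy [ 3.1405e+00 -2.0000e-04  8.8560e-01] w 0.05954208010572681 F [ 0.  -0.2  0.3]
shift [-0.0069  0.0047  0.111 ] turn [ 0.001 -0.     0.002]
189 [199.1 183.2] [0.634 0.057 0.088] [0.62  0.047 0.164]
202 [168.7 185.9] [0.627 0.129 0.088] [0.613 0.115 0.164]
218 [137.9 188.7] [0.619 0.202 0.088] [0.606 0.183 0.164]
186 [107.7 190.4] [0.614 0.274 0.088] [0.602 0.251 0.164]
187 [200.9 213.2] [0.562 0.051 0.088] [0.553 0.041 0.164]
195 [170.4 216.5] [0.554 0.123 0.088] [0.545 0.108 0.164]
189 [109.9 221.4] [0.541 0.265 0.088] [0.532 0.242 0.164]
216 [346.2 243.3] [ 0.494 -0.291  0.088] [ 0.489 -0.28   0.164]
286 [158.3  46.1] [-0.483 -0.235  0.088] [-0.33  -0.251  0.164]
101 [389.9 150.9] [0.464 0.306 0.088] [0.533 0.242 0.164]
109 [351.7 165.4] [0.477 0.158 0.088] [0.545 0.108 0.164]
104 [405.9 165. ] [0.54  0.315 0.088] [0.602 0.251 0.164]
123 [331.8 173.3] [0.485 0.085 0.088] [0.552 0.041 0.164]
125 [386.  172.6] [0.545 0.239 0.088] [0.607 0.181 0.164]
123 [366.4 180.8] [0.553 0.166 0.088] [0.614 0.114 0.164]
133 [345.4 189.1] [0.559 0.091 0.088] [0.619 0.046 0.164]
181 [214.9 209.9] [ 0.491 -0.284  0.088] [ 0.557 -0.296  0.164]
110 [243.8 209.6] [ 0.52  -0.21   0.088] [ 0.584 -0.228  0.164]
130 [213.3 236.3] [ 0.577 -0.315  0.088] [ 0.636 -0.324  0.164]
```

View pics/m2.png

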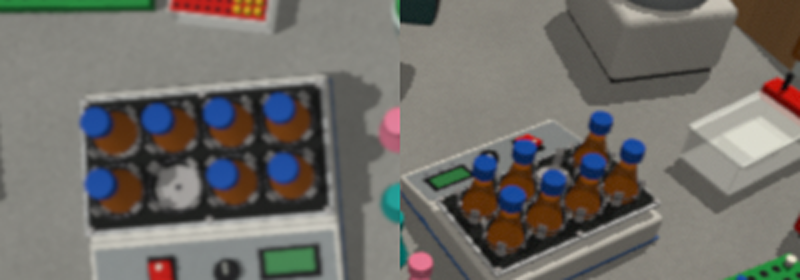

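The first spare is seated upright at (0.602, 0.251) at the same cap height as its neighbours, and the loaded flasks haven't moved. Now spare B.

Request:
drive_tool(series=[[0.06,[-0.007,0.0047,0.0],[0,0,0]],[0.06,[-0.007,0.0047,0.0],[0,0,0]],[0.06,[-0.007,0.0047,0.02],[0,0,0]],[0.06,[-0.007,0.0047,0.04],[0,0,0]],[0.06,[-0.007,0.0047,0.04],[0,0,0]]])

```text
time: 11.02
tool_pos: [0.5752, -0.3165, 0.1599]
ee_rot: [-3.137, 0.0, 0.883]
wrist_force: [-0.4, 0.3, -0.9]
width: 0.06
finger_force: 0.0
```

```bash
python3 -c "
from h import *
to(.577,-.3157,.092,.884)"
```

```text
t 11.025 pos [ 0.5752 -0.3165  0.1599] rpy [-3.1369e+00  5.0000e-04  8.8340e-01] w 0.06000699879806563 F [-0.4  0.3 -0.9]
shift [0.0018 0.0012 0.0679] turn [-0.005  0.    -0.001]
```

Request:
drive_tool(series=[[0.06,[0.001,0.001,0.03],[0,0,0]],[0.06,[0.001,0.001,0.055],[0,0,0]],[0.06,[0.001,0.001,0.069],[0,0,0]],[0.06,[0.001,0.001,0.069],[0,0,0]],[0.06,[0.001,0.001,0.069],[0,0,0]]])

```text
time: 11.65
tool_pos: [0.5784, -0.3174, 0.095]
ee_rot: [3.139, -0.0, 0.884]
wrist_force: [1.8, -0.5, 0.0]
width: 0.06
finger_force: 0.0
```

Request:
drive_tool(series=[[0.025,[0,0,0],[0,0,0]],[0.025,[0,0,0],[0,0,0]],[0.025,[0,0,0],[0,0,0]],[0.025,[0,0,0],[0,0,0]],[0.025,[0,0,0],[0,0,0]]])

```text
time: 12.28
tool_pos: [0.5778, -0.3169, 0.0936]
ee_rot: [3.141, 0.0, 0.884]
wrist_force: [0.1, -0.4, 2.0]
width: 0.0325
finger_force: 30.0
```

Request:
drive_tool(series=[[0.025,[0,0,-0.02],[0,0,0]],[0.025,[0,0,-0.06],[0,0,0]],[0.025,[0,0,-0.11],[0,0,0]],[0.025,[0,0,-0.16],[0,0,0]],[0.025,[0,0,-0.21],[0,0,0]]])

```text
time: 12.9
tool_pos: [0.5774, -0.3166, 0.3063]
ee_rot: [3.14, -0.0, 0.884]
wrist_force: [0.9, -0.6, -0.7]
width: 0.0319
finger_force: 30.0
```

```bash
python3 -c "
from h import *
to(.539,.1755,.30,.884)"
```

```text
t 12.9 pos [ 0.5774 -0.3166  0.3063] rpy [ 3.140e+00 -1.000e-04  8.838e-01] w 0.03191128675614716 F [ 0.9 -0.6 -0.7]
shift [ 0.3561 -0.3418  0.0058] turn [ 0.002 -0.    -0.   ]
```

Request:
drive_tool(series=[[0.025,[0.025,-0.024,0.0],[0,0,0]],[0.025,[0.06,-0.058,0.0],[0,0,0]],[0.025,[0.1,-0.096,0.0],[0,0,0]],[0.025,[0.14,-0.134,0.0],[0,0,0]],[0.025,[0.18,-0.173,0.0],[0,0,0]]])

```text
time: 13.52
tool_pos: [0.5576, -0.0662, 0.3046]
ee_rot: [3.14, -0.001, 0.883]
wrist_force: [-0.5, -0.4, -0.4]
width: 0.0323
finger_force: 30.0
```

Request:
drive_tool(series=[[0.025,[0.04,-0.038,0.0],[0,0,0]],[0.025,[0.08,-0.077,0.0],[0,0,0]],[0.025,[0.12,-0.115,0.0],[0,0,0]],[0.025,[0.15,-0.144,0.0],[0,0,0]],[0.025,[0.17,-0.163,0.0],[0,0,0]]])

```text
time: 14.15
tool_pos: [0.5393, 0.169, 0.3046]
ee_rot: [3.141, -0.001, 0.886]
wrist_force: [-0.5, 0.1, -0.7]
width: 0.0323
finger_force: 30.0
```

Request:
drive_tool(series=[[0.025,[0.006,-0.006,0.0],[0,0,0]],[0.025,[0.006,-0.006,0.0],[0,0,0]],[0.025,[0.006,-0.006,0.0],[0,0,0]],[0.025,[0.006,-0.006,0.0],[0,0,0]],[0.025,[0.006,-0.006,0.0],[0,0,0]]])

```text
time: 14.78
tool_pos: [0.5392, 0.1746, 0.3033]
ee_rot: [3.141, 0.0, 0.883]
wrist_force: [0.8, -0.2, -1.0]
width: 0.0323
finger_force: 30.0
```

```bash
python3 -c "
from h import *
to(.539,.1755,.1696,.884)"
```

```text
t 14.775 pos [0.5392 0.1746 0.3033] rpy [3.1415e+00 2.0000e-04 8.8260e-01] w 0.03231162781327755 F [ 0.8 -0.2 -1. ]
shift [ 0.0006 -0.0008  0.1337] turn [ 0.     0.    -0.001]
```

Request:
drive_tool(series=[[0.025,[0,0,0.02],[0,0,0]],[0.025,[0,0,0.045],[0,0,0]],[0.025,[0,0,0.07],[0,0,0]],[0.025,[0,0,0.085],[0,0,0]],[0.025,[0,0,0.085],[0,0,0]]])

```text
time: 15.4
tool_pos: [0.5385, 0.175, 0.217]
ee_rot: [-3.14, 0.002, 0.883]
wrist_force: [-0.4, 0.3, -0.9]
width: 0.0324
finger_force: 30.0
```

Request:
drive_tool(series=[[0.025,[0,0,0],[0,0,0]],[0.025,[0,0,0.008],[0,0,0]],[0.025,[0,0,0.016],[0,0,0]],[0.025,[0,0,0.022],[0,0,0]],[0.025,[0,0,0.022],[0,0,0]]])

```text
time: 16.02
tool_pos: [0.5386, 0.1752, 0.1952]
ee_rot: [-3.141, 0.001, 0.884]
wrist_force: [0.6, 0.0, -0.1]
width: 0.0325
finger_force: 30.0
```

```bash
python3 -c "
from h import *
to(.539,.1755,.1696,.884)"
```

```text
t 16.025 pos [0.5386 0.1752 0.1952] rpy [-3.1405e+00  1.5000e-03  8.8380e-01] w 0.032509899917834824 F [ 0.6  0.  -0.1]
shift [0.0005 0.0002 0.0256] turn [-0.001  0.001 -0.   ]
```

Request:
drive_tool(series=[[0.025,[0,0,0.006],[0,0,0]],[0.025,[0,0,0.013],[0,0,0]],[0.025,[0,0,0.019],[0,0,0]],[0.025,[0,0,0.023],[0,0,0]],[0.025,[0,0,0.023],[0,0,0]]])

```text
time: 16.65
tool_pos: [0.5388, 0.1753, 0.1727]
ee_rot: [-3.141, 0.001, 0.884]
wrist_force: [0.2, -0.7, -1.0]
width: 0.0325
finger_force: 30.0
```

Request:
drive_tool(series=[[0.025,[0,0,0.001],[0,0,0]],[0.025,[0,0,0.002],[0,0,0]],[0.025,[0,0,0.004],[0,0,0]],[0.025,[0,0,0.004],[0,0,0]],[0.025,[0,0,0.004],[0,0,0]]])

```text
time: 17.27
tool_pos: [0.5392, 0.1754, 0.1696]
ee_rot: [3.141, -0.0, 0.884]
wrist_force: [-1.1, -0.9, 1.1]
width: 0.0325
finger_force: 30.0
```

Contact at the expected height, so it is seated. Release, rise, and check.

Request:
drive_tool(series=[[0.05,[0,0,0],[0,0,0]],[0.05,[0,0,0],[0,0,0]],[0.05,[0,0,0],[0,0,0]],[0.05,[0,0,-0.02],[0,0,0]],[0.05,[0,0,-0.06],[0,0,0]]])

```text
time: 17.9
tool_pos: [0.5378, 0.175, 0.2274]
ee_rot: [-3.138, 0.004, 0.884]
wrist_force: [0.3, 0.5, -0.1]
width: 0.0498
finger_force: 0.0
```

Request:
drive_tool(series=[[0.05,[0,0,-0.04],[0,0,0]],[0.05,[-0.05,-0.03,-0.06],[0,0,0]],[0.0,[-0.1,-0.09,-0.06],[0,0,0]],[0.0,[-0.11,-0.15,-0.06],[0,0,0]],[0.0,[-0.11,-0.15,-0.06],[0,0,0]]])

```text
time: 18.52
tool_pos: [0.3511, 0.186, 0.2902]
ee_rot: [3.14, -0.002, 0.886]
wrist_force: [0.3, 0.3, 0.8]
width: 0.0231
finger_force: 0.0
```

Run:
```python
from h import *
to(.44,.2,.2,.884)
R={}
for n in ('top','scene','wrist'):
    im,c=snap(n,n+'3.png');hsv=cv2.cvtColor(im,cv2.COLOR_RGB2HSV);R[n]=im
    print(n)
    if n!='wrist':
      m=cv2.inRange(hsv,(100,130,50),(125,255,255))
      k,l,s,ce=cv2.connectedComponentsWithStats(m)
      for i in range(1,k):
        if 70<s[i,4]<320: print(s[i,4],ce[i].round(1),onz(c,*ce[i],.088).round(3),onz(c,*ce[i],.164).round(3))
    m=cv2.inRange(hsv,(0,150,90),(8,255,255))|cv2.inRange(hsv,(174,150,90),(180,255,255));k,l,s,ce=cv2.connectedComponentsWithStats(m)
    for i in range(1,k):
        if s[i,4]>60: print('red',s[i],ce[i].round(1),onz(c,*ce[i],.06).round(3))
b=cv2.resize(R['scene'][90:230,290:490],(400,280));a=cv2.resize(R['top'][130:270,60:260],(400,280))
cv2.imwrite('pics/m3.png',np.hstack([cv2.resize(R['wrist'],(560,420))[:, :400],np.vstack([a,b])[:420]])[:,:,::-1])
```

```text
t 18.525 pos [0.3511 0.186  0.2902] rpy [ 3.1405e+00 -2.3000e-03  8.8630e-01] w 0.023056860994353542 F [0.3 0.3 0.8]
shift [0.0668 0.06   0.0904] turn [ 0.001 -0.002  0.002]
top
189 [199.1 183.2] [0.634 0.057 0.088] [0.62  0.047 0.164]
203 [168.7 185.9] [0.627 0.129 0.088] [0.613 0.115 0.164]
219 [137.9 188.7] [0.619 0.202 0.088] [0.606 0.183 0.164]
186 [107.8 190.5] [0.614 0.274 0.088] [0.602 0.25  0.164]
187 [200.8 213.2] [0.562 0.051 0.088] [0.553 0.041 0.164]
199 [170.3 216.5] [0.554 0.123 0.088] [0.545 0.109 0.164]
207 [139.1 218.4] [0.548 0.196 0.088] [0.54  0.178 0.164]
190 [109.9 221.4] [0.541 0.265 0.088] [0.532 0.242 0.164]
143 [311.9 232.1] [ 0.52  -0.211  0.088] [ 0.513 -0.205  0.164]
290 [345.1 245.2] [ 0.49  -0.288  0.088] [ 0.485 -0.277  0.164]
red [  0  71  12  79 609] [  3.9 117.5] [0.8   0.549 0.06 ]
red [ 146  105   50   35 1154] [167.9 120.6] [0.796 0.143 0.06 ]
red [135 260  12  17 171] [140.4 268.7] [0.431 0.195 0.06 ]
scene
305 [126.   37.5] [-0.609 -0.349  0.088] [-0.445 -0.354  0.164]
293 [158.6  46.1] [-0.482 -0.234  0.088] [-0.329 -0.25   0.164]
101 [389.9 
[... 192 characters left out ...]
5 0.088] [0.602 0.251 0.164]
124 [331.8 173.2] [0.485 0.085 0.088] [0.552 0.041 0.164]
125 [386.  172.6] [0.545 0.239 0.088] [0.607 0.181 0.164]
128 [366.2 180.7] [0.552 0.165 0.088] [0.613 0.114 0.164]
133 [345.6 189.1] [0.559 0.091 0.088] [0.62  0.046 0.164]
237 [213.9 209.3] [ 0.487 -0.286  0.088] [ 0.554 -0.298  0.164]
115 [243.6 209.5] [ 0.52  -0.21   0.088] [ 0.584 -0.228  0.164]
red [ 33  13  31  19 362] [47.1 20.5] [-0.974 -0.661  0.06 ]
red [471 129  36  26 365] [489.1 140.9] [0.524 0.674 0.06 ]
red [ 491  167   69   77 2884] [530.7 199.3] [0.785 0.6   0.06 ]
red [376 236  52  32 811] [403.8 251.2] [0.798 0.14  0.06 ]
wrist
red [307 119  38  36 683] [325.1 136.9] [0.431 0.196 0.06 ]
```

View pics/m3.png

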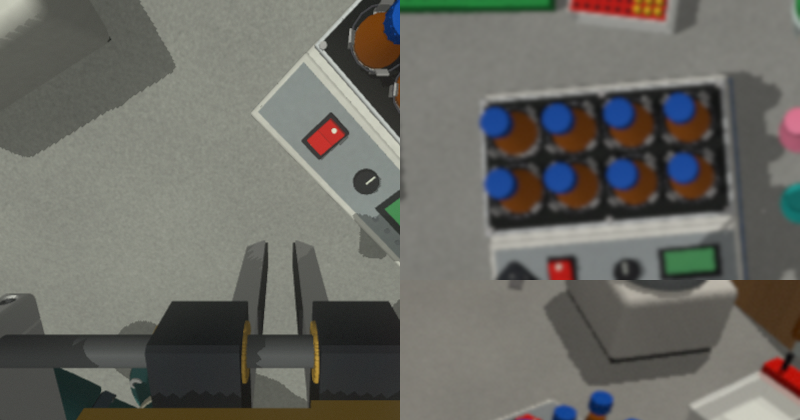

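All eight clamps are full: the new cap at (0.540, 0.178) is at seated height, spare C hasn't moved, and so are the loaded flasks. Next I triangulate the rocker's white dot from the top and wrist views.

Run:
```python
from h import *
def dot(n,box):
    im,c=snap(n,n+'4.png');u0,v0,u1,v1=box;r=im[v0:v1,u0:u1].astype(float)
    hsv=cv2.cvtColor(im,cv2.COLOR_RGB2HSV)
    red=cv2.inRange(hsv,(0,130,80),(9,255,255))|cv2.inRange(hsv,(172,130,80),(180,255,255))
    roi=np.zeros_like(red);roi[v0:v1,u0:u1]=red[v0:v1,u0:u1]
    cs,_=cv2.findContours(roi,cv2.RETR_EXTERNAL,cv2.CHAIN_APPROX_NONE);cn=max(cs,key=cv2.contourArea)
    hull=cv2.convexHull(cn);M=np.zeros_like(red);cv2.fillPoly(M,[hull],255)
    g=im[:,:,1].astype(float)*(cv2.erode(M,np.ones((3,3)))>0)
    t=np.median(g[g>0]);w=np.clip(g-t-30,0,None);v,u=np.indices(w.shape)
    p=((u*w).sum()/w.sum(),(v*w).sum()/w.sum());box=cv2.boxPoints(cv2.minAreaRect(cn))
    print(n,'dot',np.round(p,1),'rect',box.round(1).tolist());return c,p,box
def tri(a,b):
    o1,d1=a;o2,d2=b;s=np.linalg.lstsq(np.c_[d1,-d2],o2-o1,rcond=None)[0]
    p,q=o1+d1*s[0],o2+d2*s[1];return ((p+q)/2).round(4),np.linalg.norm(p-q).round(4)
A=dot('top',(128,252,155,285));B=dot('wrist',(295,105,360,165))
print('dot3d',tri(ray(A[0],*A[1]),ray(B[0],*B[1])))
for z in (.07,.08,.09):print(z,onz(A[0],*A[1],z),onz(B[0],*B[1],z))
for q in B[2]: print(q, onz(B[0],*q,.075).round(4))
to(.44,.2,.2,.1)
```

```text
top dot [138.8 263.1] rect [[134.0, 260.0], [147.0, 260.0], [147.0, 276.0], [134.0, 276.0]]
wrist dot [332.6 130.3] rect [[304.3999938964844, 140.10000610351562], [329.20001220703125, 117.4000015258789], [344.5, 134.0], [319.70001220703125, 156.6999969482422]]
dot3d (array([0.4437, 0.1971, 0.0677]), np.float64(0.0015))
0.07 [0.44435355 0.19665184 0.07      ] [0.44272907 0.1972501  0.07      ]
0.08 [0.44405679 0.1942341  0.08      ] [0.4417496  0.19866309 0.08      ]
0.09 [0.44376003 0.19181636 0.09      ] [0.44077013 0.20007608 0.09      ]
[304.4302  140.10567] [0.4106 0.2097 0.075 ]
[329.24527  117.358505] [0.4477 0.2118 0.075 ]
[344.47922 133.97737] [0.4503 0.1861 0.075 ]
[319.66415 156.72453] [0.4126 0.1834 0.075 ]
t 18.775 pos [0.3544 0.1851 0.2889] rpy [3.1413e+00 7.0000e-04 8.8300e-01] w 0.003146222212600902 F [ 0.2 -0.1  0.1]
shift [0.0659 0.0567 0.0889] turn [0.001 0.001 0.783]
```

```bash
python3 -c "
from h import *
to(.441,.197,.15,.1)
o=robot.get_obs();c=imaging.get_calibration('wrist');print('cam in tool',Ro.from_euler('xyz',o['ee_rot']).inv().apply(c['position']-o['tool_pos']))"
```

```text
t 18.775 pos [0.3544 0.1851 0.2889] rpy [3.1413e+00 7.0000e-04 8.8300e-01] w 0.003146222212600902 F [ 0.2 -0.1  0.1]
shift [0.0643 0.0594 0.1389] turn [0.001 0.001 0.783]
cam in tool [ 0.08298542 -0.00064472 -0.15354961]
```

The camera sits 0.15 m behind the TCP and clears the caps. Turn and hover over the rocker end.

Request:
drive_tool(series=[[0,[0.02,0.02,0.0],[0,0,0.18]],[0,[0.04,0.04,0.04],[0,0,0.36]],[0,[0.0643,0.0594,0.08],[0,0,0.54]],[0,[0.0643,0.0594,0.12],[0,0,0.7]],[0,[0.0643,0.0594,0.139],[0,0,0.783]]])

```text
time: 19.4
tool_pos: [0.4401, 0.1962, 0.146]
ee_rot: [3.14, 0.007, 0.096]
wrist_force: [0.5, 0.6, 1.0]
width: 0.0005
finger_force: 0.0
```

Request:
drive_tool(series=[[0,[0,0,0],[0,0,0]],[0,[0,0,0],[0,0,0]],[0,[0,0,0.01],[0,0,0]],[0,[0,0,0.02],[0,0,0]],[0,[0,0,0.02],[0,0,0]]])

```text
time: 20.02
tool_pos: [0.4392, 0.1972, 0.1291]
ee_rot: [3.141, 0.002, 0.101]
wrist_force: [0.1, 0.4, 0.2]
width: 0.0003
finger_force: 0.0
```

```bash
python3 -c "
from h import *
to(.441,.197,.1,.1)
im,c=snap('wrist','w5.png')
for P in ((.4433,.197,.068),): print(proj(c,P) if 0 else proj(c|{'rotation':c['rotation']},P))
"
```

```text
t 20.025 pos [0.4392 0.1972 0.1291] rpy [3.141e+00 2.100e-03 1.011e-01] w 0.0003499111807577041 F [0.1 0.4 0.2]
shift [0.0018 0.0004 0.0291] turn [0.001 0.002 0.001]
[280.45247615 227.02388997]
```

View pics/w5.png

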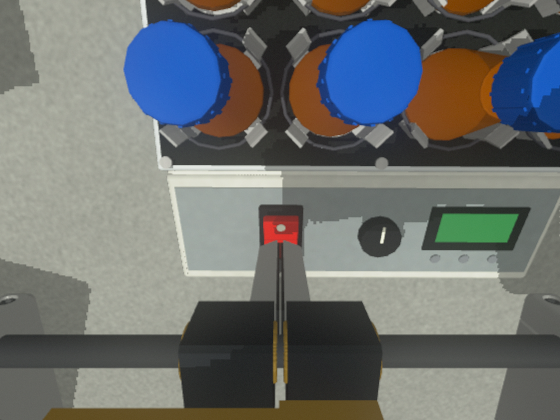

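The dot at (281,228) matches the projected (280,227), with the fingers in line just below it. Lower to first contact.

Request:
drive_tool(series=[[0,[0.003,0,0.01],[0,0,0]],[0,[0.003,0,0.02],[0,0,0]],[0,[0.003,0,0.03],[0,0,0]],[0,[0.003,0,0.033],[0,0,0]],[0,[0.003,0,0.033],[0,0,0]]])

```text
time: 20.7
tool_pos: [0.4428, 0.1977, 0.0969]
ee_rot: [3.141, 0.001, 0.101]
wrist_force: [-0.2, -0.5, -0.3]
width: 0.0008
finger_force: 0.0
```

Request:
drive_tool(series=[[0,[0,0,0.001],[0,0,0]],[0,[0,0,0.002],[0,0,0]],[0,[0,0,0.003],[0,0,0]],[0,[0,0,0.004],[0,0,0]],[0,[0,0,0.004],[0,0,0]]])

```text
time: 21.32
tool_pos: [0.4439, 0.1979, 0.094]
ee_rot: [-3.141, -0.002, 0.101]
wrist_force: [2.1, 0.0, 2.8]
width: 0.0002
finger_force: 1.3
```

Request:
drive_tool(series=[[0,[-0.001,0,0.001],[0,0,0]],[0,[-0.001,0,0.002],[0,0,0]],[0,[-0.001,0,0.003],[0,0,0]],[0,[-0.001,0,0.004],[0,0,0]],[0,[-0.001,0,0.004],[0,0,0]]])

```text
time: 21.95
tool_pos: [0.4413, 0.1975, 0.0886]
ee_rot: [3.141, 0.002, 0.101]
wrist_force: [0.6, 0.2, 1.3]
width: 0.0007
finger_force: 0.7
```

Request:
drive_tool(series=[[0,[0,0,0.001],[0,0,0]],[0,[0,0,0.002],[0,0,0]],[0,[0,0,0.003],[0,0,0]],[0,[0,0,0.003],[0,0,0]],[0,[0,0,0.003],[0,0,0]]])

```text
time: 22.58
tool_pos: [0.4416, 0.1976, 0.0878]
ee_rot: [3.141, 0.001, 0.101]
wrist_force: [-2.3, -1.2, 11.0]
width: -0.0001
finger_force: 5.2
```

Request:
drive_tool(series=[[0,[0,0,0.001],[0,0,0]],[0,[0,0,0.002],[0,0,0]],[0,[0,0,0.002],[0,0,0]],[0,[0,0,0.002],[0,0,0]],[0,[0,0,0.002],[0,0,0]]])

```text
time: 23.2
tool_pos: [0.4417, 0.1976, 0.0875]
ee_rot: [3.141, -0.0, 0.101]
wrist_force: [-6.0, -1.8, 18.1]
width: 0.0006
finger_force: 9.2
```

Request:
drive_tool(series=[[0,[0,0,-0.01],[0,0,0]],[0,[0,0,-0.04],[0,0,0]],[0,[-0.02,0,-0.09],[0,0,0]],[0,[-0.06,0,-0.14],[0,0,0]],[0,[-0.1,0,-0.17],[0,0,0]]])

```text
time: 23.82
tool_pos: [0.3414, 0.1874, 0.2558]
ee_rot: [-3.141, -0.0, 0.1]
wrist_force: [0.0, -0.0, 0.9]
width: 0.0006
finger_force: 0.0
```

Run:
```python
from h import *
R={}
for n in ('top','scene','wrist'):
    im,c=snap(n,n+'6.png');hsv=cv2.cvtColor(im,cv2.COLOR_RGB2HSV);R[n]=im
    if n!='wrist':
      m=cv2.inRange(hsv,(100,130,50),(125,255,255))
      k,l,s,ce=cv2.connectedComponentsWithStats(m)
      for i in range(1,k):
        if 70<s[i,4]<320: print(s[i,4],ce[i].round(1))
w=R['wrist'];a=cv2.resize(w[0:420,140:420],(400,600));t=cv2.resize(R['top'][130:290,90:300],(400,300));b=cv2.resize(R['scene'][100:250,200:420],(400,300))
cv2.imwrite('pics/m6.png',np.hstack([a,np.vstack([t,b])])[:,:,::-1]);print(robot.get_obs()['time'])
```

```text
189 [199.1 183.2]
203 [168.7 185.9]
219 [137.9 188.7]
187 [107.7 190.5]
187 [200.9 213.2]
199 [170.3 216.5]
208 [139.1 218.4]
188 [109.9 221.4]
141 [312.  232.1]
291 [345.1 245.1]
304 [125.9  37.5]
293 [158.6  46.1]
101 [389.9 150.9]
106 [371.8 158. ]
108 [351.5 165.4]
104 [405.9 165. ]
129 [331.7 173.1]
125 [386.  172.6]
129 [366.1 180.7]
135 [345.6 189.1]
237 [213.8 209.4]
119 [243.9 209.4]
23.975
```

View pics/m6.png

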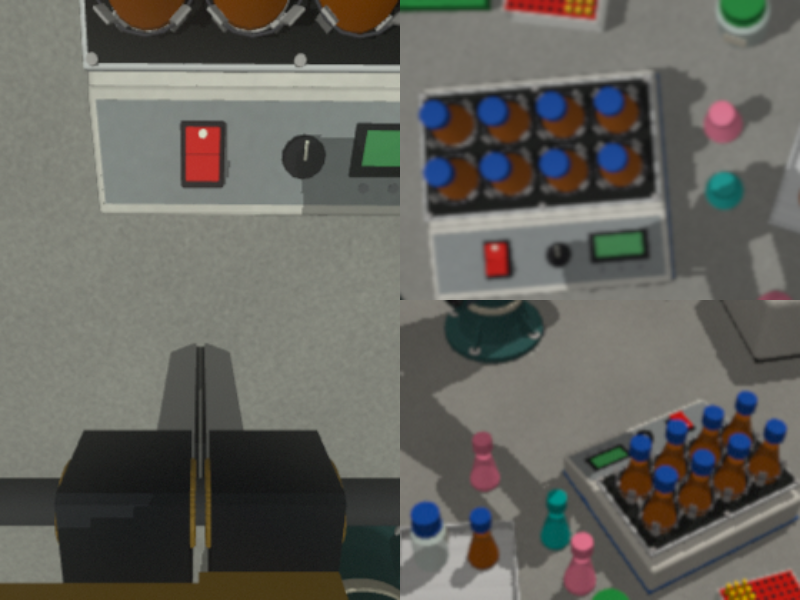

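All eight clamps are full and every blue cap is where it was. The rocker now looks evenly lit. I'll check numerically that the dot has dropped before handing in.

Run:
```python
from h import *
def dot(n,im,box):
    u0,v0,u1,v1=box;hsv=cv2.cvtColor(im,cv2.COLOR_RGB2HSV)
    red=cv2.inRange(hsv,(0,130,80),(9,255,255))|cv2.inRange(hsv,(172,130,80),(180,255,255))
    roi=np.zeros_like(red);roi[v0:v1,u0:u1]=red[v0:v1,u0:u1]
    cn=max(cv2.findContours(roi,cv2.RETR_EXTERNAL,cv2.CHAIN_APPROX_NONE)[0],key=cv2.contourArea)
    M=np.zeros_like(red);cv2.fillPoly(M,[cv2.convexHull(cn)],255)
    g=im[:,:,1].astype(float)*(cv2.erode(M,np.ones((3,3)))>0)
    w=np.clip(g-np.median(g[g>0])-30,0,None);v,u=np.indices(w.shape)
    return np.array([(u*w).sum()/w.sum(),(v*w).sum()/w.sum()]),cv2.boundingRect(cn)
w,c=snap('wrist','w7.png')
p,b=dot('wrist',w,(255,75,310,140));t,bt=dot('top',cv2.cvtColor(cv2.imread('pics/top6.png'),cv2.COLOR_BGR2RGB),(128,252,155,285))
print('wrist',p.round(1),b,'top',t.round(1),bt)
_,ct=snap('top','t7.png')
o1,d1=ray(ct,*t);o2,d2=ray(c,*p);s=np.linalg.lstsq(np.c_[d1,-d2],o2-o1,rcond=None)[0];print((o1+d1*s[0]).round(4),(o2+d2*s[1]).round(4))
for z in (.061,.068):print('expected dot px at z',z,proj(c,(.4433,.197,z)).round(1))
for v in range(b[1],b[1]+b[3]):print(w[v,b[0]+4].tolist(),end=' ')
```

```text
wrist [281.1  93. ] (269, 88, 25, 40) top [139.2 261.6] (134, 259, 13, 19)
[0.448  0.1974 0.0633] [0.4466 0.1972 0.0632]
expected dot px at z 0.061 [280.9  96.6]
expected dot px at z 0.068 [281.   96.2]
[101, 49, 46] [166, 48, 43] [188, 49, 43] [191, 50, 43] [192, 51, 45] [190, 48, 43] [191, 52, 46] [190, 50, 43] [190, 51, 45] [189, 50, 44] [190, 52, 45] [189, 49, 44] [190, 50, 45] [189, 50, 44] [188, 48, 43] [189, 50, 44] [189, 51, 44] [190, 51, 45] [191, 49, 43] [171, 50, 44] [164, 46, 40] [182, 51, 44] [186, 48, 43] [188, 49, 43] [188, 50, 46] [188, 50, 42] [188, 49, 44] [188, 51, 44] [187, 50, 44] [189, 52, 45] [188, 50, 45] [189, 53, 47] [187, 50, 46] [189, 52, 46] [188, 51, 46] [189, 51, 46] [188, 50, 45] [189, 51, 47] [174, 48, 43] [113, 53, 50]
```

The dot moved about 6 mm (4 mm forward, 4.5 mm down). At 15 mm from the pivot that is about 0.4 rad, so the rocker is fully on. The robot is clear of everything, so I'm handing in.

```bash
python3 -c "
from h import *
print(robot.close_job())"
```

```text
the job is handed in; nothing more can be done
None
```

I seated two spare flasks in the two empty clamps and pressed the rocker fully on. The third spare, the loaded flasks and the tray bottle stayed where they stood, and the job is handed in (about 24 s used); the hand-in returned no verdict.

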